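# Swarf tray under the rod

### The job

Lift only the top tray off the nested pile in the rack and put it flat on the bench under the free end of the threaded rod, so that the end of the rod is over the middle of the tray. Push the rack's gate shut until it seats on its catch. Handle the tray gently, without dropping or flinging it, leave the other two trays nested in the rack, and do not disturb the copper coupling, the T-nut or the washers.

Things in the scene. Friction and masses are not known exactly. Their poses are not given: they have to be found in the camera images.
- tray_top: top of three nested steel trays, 0.22 kg: 120 long (x), 64 wide (y), 31 high; origin centre of underside, z up. Its rim is an upright band 120 x 64 outside, 13 high, wall 4; below it a 4 high groove 2 deep, then a body 108 x 52, 14 high. Nested, it rests on the next tray's rim 17 lower and flush: fingers over 17 mm below the top rim grip that tray too. Play 2 mm a side
- tray_mid: the middle tray of the pile, same shape and frame; stays in the rack
- tray_low: the bottom tray of the pile, same shape and frame, lying on the rack's 4 mm thick floor; stays in the rack
- rack: fixed open-topped steel rack holding the pile, 158 (x) by 148 (y) by 50 high, walls 4. Origin centre of underside. Its -x side is closed by the gate; next to the gate's free edge stands a catch post with a sprung ball (50 high, 8 to 20 beyond the rack's -y wall, 14 out past the front)
- gate (a joint): gate angle, rad: 0 = shut and seated on the catch, positive = open (free edge swings out to the rack's -x side). Upright flat plate 146 wide, 50 high, 8 thick, hinged upright at the rack's +y front corner. Near 0.1 rad it meets the catch ball and must be pushed past it (about 4 N at the free edge), then snaps to 0
- gate_hinge (a point): point on the gate's hinge axis, mid-thickness, 50 above the bench; turns with the gate: x through the gate to its inner side (into the rack when shut), y from free edge to hinge, z up
- gate_edge (a point): the gate's free vertical edge, middle of its thickness, at its top (50 above the bench), 146 from the hinge; same axes as gate_hinge
- vise: small cast-iron vise fixed to the bench, 145 high, round foot 110 in diameter. Origin centre of the foot's underside. x runs from the lever handle (103 out on the -x side, 24 to 144 high) through the jaws (74 wide in y; body reaches +82 in x). It grips a level threaded rod lying along its y axis
- rod_end (a point): centre of the free end face of the threaded rod (12 in diameter, level, axis 125 above the bench), 170 from the vise's centre on its -y side; the rod runs from here along +y of these axes (same as the vise's). The other end sticks out 130 on the vise's far side
- coupling: copper pipe coupling standing upright, 31 in diameter, 40 high; origin centre of its underside; a bystander
- t_nut: black anodized T-nut, 30 x 30 x 20 high; origin centre of its underside; a bystander
- washers: stack of five rusty steel washers rusted together, 34 in diameter, 15 high; origin centre of its underside; a bystander
Not all that is in view belongs to the job. Leave any blue look-alike of the tray_low alone. Leave any yellow look-alike of the tray_top alone.

How it is judged:
By the outcome, as a careful person would: the job done as asked, in the order asked, and still so for the second after the job is handed in, with the robot touching nothing.
It also fails if it takes over 69 s, if anything falls off the work surface, if the arm or the gripper's body presses on something with over 40 N, if the wrist force passes 120 N, or if a joint passes its speed limit or range.

### The arm

A 7-joint arm with a two-finger parallel gripper is mounted at the origin on the work surface. World frame = base frame: x ahead of the robot, y to its left, z up, the work surface at z = 0. Lengths are in m, angles in rad, forces in N, time in s.
With the tool pointing down it reaches from about 0.4 to 0.85 m from the base axis. Payload 10.4 kg.
Tool frame: the origin (TCP) lies between the finger pads; the fingertips stand 11 mm ahead of it and the grasp point (between the pads) lies 8 mm behind it; z points along the fingers, y is the direction in which the jaws open and shut (so a half turn about z gives the same grasp; the last joint's range is limited). The gripper opens to 87 mm and grips with 3 to 60 N. Pads are 19 mm wide; open, the fingers measure 117 mm over their backs; the gripper's body (75 mm by 190 mm) begins 51 mm behind the grasp point.
Start: joints at [-1.221, 0.332, -0.065, 1.46, 0.022, 1.35, -0.088], TCP at [0.228, 0.582, 0.234] pointing down, gripper open.
Joint ranges: [-2.6, 2.6], [-0.5, 2.12], [-1.47, 1.34], [0.16, 2.42], [-1.27, 4.41], [0.06, 2.06], [-2.6, 2.6]. Speed limits (rad/s): [2.22, 2.22, 2.79, 2.79, 3.14, 3.14, 3.14].

### API

Orientations are given as a unit quaternion [x, y, z, w].
In Python, from bench import r, eyes gives the robot as it stands.
- The arm moves only by the shell command python3 -m inch 'ROWS' [FORCE]. ROWS is a JSON object of lists of equal length, an entry for each row: "translation": the shift along the world's x, y, z scaled (see below), a list of three; "rot": the turn, a rotation vector about the world's x, y, z scaled (see below), a list of three; "jaw": the finger opening in mm, from 0 to 87. In form: {"translation": [[tx, ty, tz], ...], "rot": [[ax, ay, az], ...], "jaw": [jaw, ...]}. A call has 1 to 20 rows; each row is the pose to reach, as a shift and turn from the pose measured when the call began; what a row does not reach only later rows make up. The controller multiplies each number of a shift by 100 mm and each number of a turn by 60 degrees. A row lasts 1/10 s, in which the tool goes at most 50 mm and 8.59 degrees, less where a joint would pass 70% of its speed; a pose out of reach is approached as far as the arm can. A call with a number of a shift or a turn outside -1 to 1 is refused whole. A call with a gripper value outside its range is refused whole. The fingers move at their own pace and stop on an object; FORCE is the grip in N (left out, the last holds). Time passes only in rows, so rows that repeat a pose let the fingers close. It gives the time, the measured TCP pose, the force and the opening at its end, in the units of the state.
- r.read_state(): the state, without advancing time (a new reading comes with each control period).
- eyes.camera(name): name is "scene" or "top" or "wrist"; returns the picture (480x640x3 uint8, blue, green, red); there is no depth.
- eyes.calibration(name): a dict with "fx", "fy", "cx", "cy" (pixels), "R" (3x3) and "t" (3): a world point X has camera coordinates R X + t; the wrist camera has in their place "hand_eye" (4x4, takes a point from camera to tool coordinates, whose origin is the TCP and whose axes are the flange's). Camera axes: x right, y down, z forward; pixel columns grow to the right and rows downward; lengths in m; the calibration is good to about 2 mm. A picture is of the moment at which its call begins: read the wrist's pose just before it. calibration takes no time and is no camera call.
- r.close_job(): hands the job in, once; it reports no verdict.
The state is a dict: "time": time; "joint_positions": joint angles; "joint_vel": joint speeds; "joint_torque": joint torques, N m; "ee_pos": TCP position; "eef_rot": TCP orientation; "ft_force": force on the tool from outside, world axes, zero at the start; "torque": the same for the moment, N m; "width": finger opening in m.
Only numpy, scipy, OpenCV 4.12 (cv2) and the standard library are available. Lean on these libraries where they do the work, as an engineer would, in place of code of your own. Each camera call takes 0.05 s, during which the arm holds its last target. There are 200 camera calls.

## Working session

There is one attempt and no reset: what is moved stays moved. The work goes in short steps, Python scripts to look and compute and a shell command to move; the robot and the scene stay as the last step left them, time stands still between calls to the robot, and variables do not carry over. Pictures are saved under pics/ and viewed, about 8 in all and at most 12, crops included, and the job is handed in when it is done.

```bash
mkdir -p pics; ls; python3 - <<'E'
from bench import r,eyes
import cv2,numpy as np
s=r.read_state();print({k:np.round(v,3) for k,v in s.items()})
for n in("scene","top"):
    cv2.imwrite(f"pics/{n}0.png",eyes.camera(n));print(n,eyes.calibration(n))
print(eyes.calibration("wrist"))
E
```

```text
pics
{'time': np.float64(0.0), 'joint_positions': array([-1.221,  0.333, -0.065,  1.461,  0.022,  1.35 , -0.088]), 'joint_vel': array([-0.   ,  0.   ,  0.001,  0.001,  0.   ,  0.   , -0.002]), 'joint_torque': array([-0.0000e+00, -6.2327e+01,  2.4000e-02, -3.8989e+01, -6.1000e-02,
        4.0000e-02,  0.0000e+00]), 'ee_pos': array([0.228, 0.582, 0.233]), 'eef_rot': array([ 0.185,  0.983, -0.001, -0.   ]), 'ft_force': array([ 0.089, -0.251, -0.108]), 'torque': array([0.043, 0.023, 0.011]), 'width': np.float64(0.087)}
scene {'fx': 464.9570051386718, 'fy': 464.9570051386718, 'cx': 310.0714087896722, 'cy': 238.4069497291019, 'R': array([[ 0.64178998,  0.76659048, -0.02108671],
       [ 0.40423333, -0.36153507, -0.84017129],
       [-0.6516909 ,  0.53068957, -0.54191101]]), 't': array([-0.36886982, -0.17758789,  1.36937839])}
top {'fx': 503.4897149751866, 'fy': 503.4897149751866, 'cx': 321.3731443774965, 'cy': 235.60615083151885, 'R': array([[ 2.02348379e-02, -9.99792290e-01,  2.43483984e-03],
       [-9.94596906e-01, -2.03775887e-02, -1.01792673e-01],
       [ 1.01821146e-01, -3.61925933e-04, -9.94802655e-01]]), 't': array([-0.06386696,  0.64214283,  1.23790337])}
{'fx': 359.50378535903246, 'fy': 359.50378535903246, 'cx': 316.63176385156817, 'cy': 237.8880215223999, 'hand_eye': array([[ 6.67442773e-04, -9.58080942e-01, -2.86496882e-01,
         7.94591702e-02],
       [ 9.99999749e-01,  7.07580190e-04, -3.65675511e-05,
        -5.12853684e-04],
       [ 2.37754192e-04, -2.86496785e-01,  9.58081174e-01,
        -1.51732830e-01],
       [ 0.00000000e+00,  0.00000000e+00,  0.00000000e+00,
         1.00000000e+00]])}
```

View pics/top0.png

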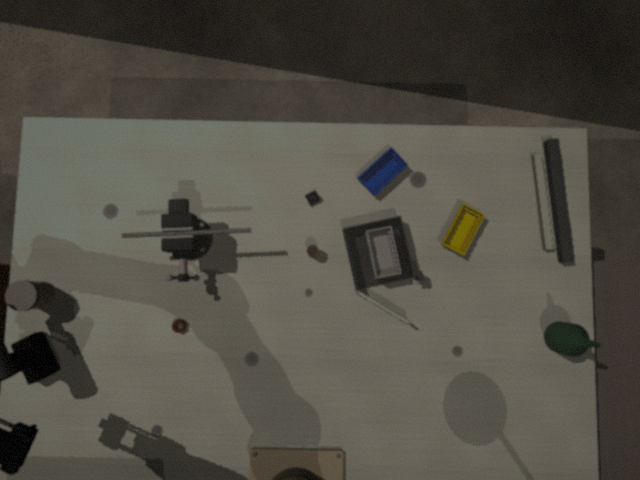

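View pics/scene0.png

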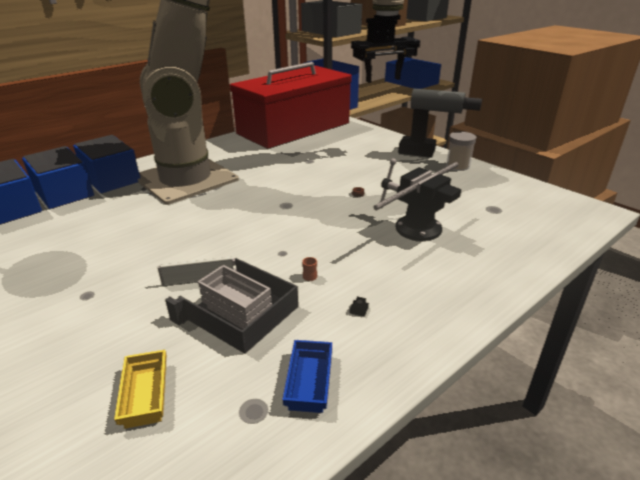

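```bash
python3 - <<'E'
import cv2,numpy as np
im=cv2.imread("pics/top0.png")
a=cv2.resize(im[200:340,330:440],None,fx=4,fy=4,interpolation=cv2.INTER_CUBIC)
b=cv2.resize(im[190:300,170:262],None,fx=4,fy=4,interpolation=cv2.INTER_CUBIC)
o=np.zeros((560,810,3),np.uint8);o[:560,:440]=a;o[:440,442:810]=b
o=o[:,:800]
cv2.imwrite("pics/c1.png",cv2.convertScaleAbs(o,alpha=1.7,beta=15))
E
cat > h.py <<'E'
import numpy as np,cv2
from bench import r,eyes
from scipy.spatial.transform import Rotation as Ro
def ray(n,u,v,z,st=None):
    c=eyes.calibration(n);d=np.array([(u-c["cx"])/c["fx"],(v-c["cy"])/c["fy"],1])
    if n=="wrist":
        H=c["hand_eye"];Rt=Ro.from_quat(st["eef_rot"]).as_matrix()
        o=Rt@H[:3,3]+st["ee_pos"];w=Rt@H[:3,:3]@d
    else:
        R=np.array(c["R"]);o=-R.T@c["t"];w=R.T@d
    return o+w*(z-o[2])/w[2]
E
```

```text
(no output)
```

View pics/c1.png

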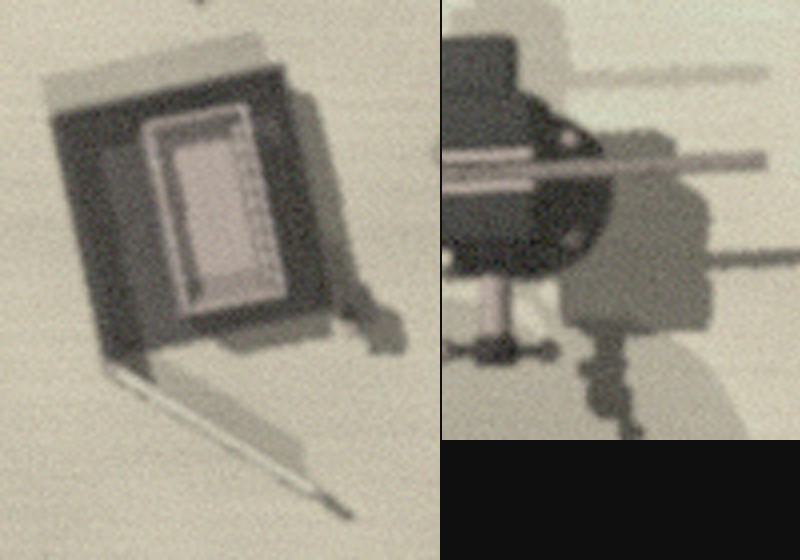

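```bash
python3 - <<'E'
from h import *
def P(l,z,ox,oy,xo=0): return np.array([ray("top",(x-xo)/4+ox,y/4+oy,z) for x,y in l])[:,:2]
t=P([(142,122),(245,104),(285,296),(185,312)],.069,330,200)
print("tray",t.round(4),t.mean(0).round(4),[np.linalg.norm(t[i]-t[i-1]).round(4) for i in range(4)])
d=(t[0]-t[3])+(t[1]-t[2]);print("yaw x",np.degrees(np.arctan2(d[1],d[0])))
k=P([(52,115),(282,66),(335,308),(105,360)],.05,330,200);print("rack",k.round(4),k.mean(0).round(4),[np.linalg.norm(k[i]-k[i-1]).round(4) for i in range(4)])
d=(k[0]-k[3])+(k[1]-k[2]);print("yaw x",np.degrees(np.arctan2(d[1],d[0])))
g=P([(110,368),(322,492),(352,515)],.05,330,200);print("gate",g.round(4),np.linalg.norm(g[1:]-g[0],axis=1))
d=g[1]-g[0];print(np.degrees(np.arctan2(d[1],d[0])))
e=P([(765,160),(535,168)],.125,170,190,442);print("rod",e.round(4)); d=e[1]-e[0];print(np.degrees(np.arctan2(d[1],d[0])))
print("rod far",P([(122*4,236*4)],.125,0,0), "couplng,nut,washer",P([(313*4,252*4),(313*4,198*4),(180*4,325*4)],.02,0,0))
s=r.read_state();M=Ro.from_quat(s["eef_rot"]).as_matrix();print("tool y",M[:,1],"x",M[:,0])
E
```

```text
tray [[ 0.6544 -0.1588]
 [ 0.6669 -0.222 ]
 [ 0.5497 -0.247 ]
 [ 0.5387 -0.1863]] [ 0.6024 -0.2035] [np.float64(0.1189), np.float64(0.0644), np.float64(0.1198), np.float64(0.0617)]
yaw x 12.708788068896782
rack [[ 0.6598 -0.1043]
 [ 0.6936 -0.2476]
 [ 0.5435 -0.281 ]
 [ 0.5087 -0.1394]] [ 0.6014 -0.1931] [np.float64(0.1552), np.float64(0.1472), np.float64(0.1538), np.float64(0.1458)]
yaw x 12.79180390250794
gate [[ 0.5038 -0.1425]
 [ 0.4311 -0.2732]
 [ 0.4176 -0.2916]] [0.14957033 0.17221871]
-119.11249883623859
rod [[0.6437 0.1149]
 [0.6362 0.2492]]
93.18173376306802
rod far [[0.62340648 0.41516161]] couplng,nut,washer [[ 0.60232394 -0.03036081]
 [ 0.74128122 -0.02731312]
 [ 0.41256171  0.29835673]]
tool y [ 0.36422761  0.93130904 -0.00131082] x [-9.31309868e-01  3.64227850e-01 -6.14112487e-05]
```

```bash
A='import'; python3 -m inch '{"translation":[[0.47,-0.98,0],[0.47,-0.98,0],[0.47,-0.98,0]],"rot":[[0,0,-0.3],[0,0,-0.3],[0,0,-0.3]],"jaw":[87,87,87]}'
python3 -m inch '{"translation":[[0.47,-0.98,0],[0.47,-0.98,0],[0.47,-0.98,0]],"rot":[[0,0,-0.3],[0,0,-0.3],[0,0,-0.3]],"jaw":[87,87,87]}'
python3 -m inch '{"translation":[[0.47,-0.98,0],[0.47,-0.98,0],[0.47,-0.98,0]],"rot":[[0,0,-0.3],[0,0,-0.3],[0,0,-0.3]],"jaw":[87,87,87]}'
python3 -m inch '{"translation":[[0.47,-0.98,0],[0.47,-0.98,0],[0.47,-0.98,0]],"rot":[[0,0,-0.3],[0,0,-0.3],[0,0,-0.3]],"jaw":[87,87,87]}'
python3 -c "
from h import *
s=r.read_state();M=Ro.from_quat(s['eef_rot']).as_matrix();print(s['joint_positions'].round(2),np.degrees(np.arctan2(M[1,1],M[0,1])),M[:,2])"
```

```text
time: 0.4
ee_pos: [0.2784, 0.4788, 0.2327]
eef_rot: [0.342, 0.94, -0.001, 0.001]
ft_force: [0.6, -0.4, -0.2]
width: 0.0868
time: 0.7
ee_pos: [0.3281, 0.3763, 0.2327]
eef_rot: [0.49, 0.872, -0.002, 0.001]
ft_force: [0.1, 0.9, 0.4]
width: 0.0869
time: 1.0
ee_pos: [0.3773, 0.2739, 0.2328]
eef_rot: [0.624, 0.781, -0.002, 0.001]
ft_force: [0.1, 0.8, 0.8]
width: 0.0871
time: 1.3
ee_pos: [0.4261, 0.1717, 0.2329]
eef_rot: [0.742, 0.671, -0.002, 0.001]
ft_force: [1.1, 0.5, 0.1]
width: 0.0869
[-0.82 -0.05  0.33  1.89  0.02  1.3  -0.6 ] -5.752519318253452 [-0.0017899  -0.00488555 -0.99998646]
```

```bash

python3 -m inch '{"translation":[[0.45,-0.93,0],[0.45,-0.93,0],[0.45,-0.93,0]],"rot":[[0,0,-0.29],[0,0,-0.29],[0,0,-0.29]],"jaw":[87,87,87]}'
python3 -m inch '{"translation":[[0.45,-0.93,0],[0.45,-0.93,0],[0.45,-0.93,0]],"rot":[[0,0,-0.29],[0,0,-0.29],[0,0,-0.29]],"jaw":[87,87,87]}'
python3 -m inch '{"translation":[[0.45,-0.93,0],[0.45,-0.93,0],[0.45,-0.93,0]],"rot":[[0,0,-0.29],[0,0,-0.29],[0,0,-0.29]],"jaw":[87,87,87]}'
python3 -m inch '{"translation":[[0.38,-0.86,0],[0.38,-0.86,0],[0.38,-0.86,0],[0.38,-0.86,0]],"rot":[[0,0,-0.29],[0,0,-0.29],[0,0,-0.29],[0,0,-0.29]],"jaw":[87,87,87,87]}'
python3 -c "
from h import *
s=r.read_state();im=eyes.camera('wrist');np.save('s1.npy',s,allow_pickle=True);M=Ro.from_quat(s['eef_rot']).as_matrix();print(s['ee_pos'],s['joint_positions'].round(2),np.degrees(np.arctan2(M[1,1],M[0,1])),M[:,2])
cv2.imwrite('pics/w1.png',cv2.convertScaleAbs(im,alpha=1.5,beta=10))"
```

```text
time: 1.6
ee_pos: [0.4729, 0.0739, 0.2331]
eef_rot: [0.837, 0.547, -0.002, 0.002]
ft_force: [-0.4, -0.4, 0.2]
width: 0.0868
time: 1.9
ee_pos: [0.5192, -0.0239, 0.2332]
eef_rot: [0.912, 0.41, -0.003, 0.002]
ft_force: [-0.8, 1.2, -0.4]
width: 0.0872
time: 2.2
ee_pos: [0.5652, -0.1214, 0.2329]
eef_rot: [0.965, 0.263, -0.004, 0.003]
ft_force: [-0.7, 0.1, 0.1]
width: 0.0873
time: 2.6
ee_pos: [0.6034, -0.207, 0.2317]
eef_rot: [0.993, 0.115, -0.005, 0.003]
ft_force: [-0.0, 0.5, 0.7]
width: 0.0871
[ 0.6034169  -0.20703654  0.23168232] [-0.29  0.44  0.75  1.45 -0.29  1.37 -0.87] -76.74997312796197 [-0.00922167 -0.00690543 -0.99993364]
```

View pics/w1.png

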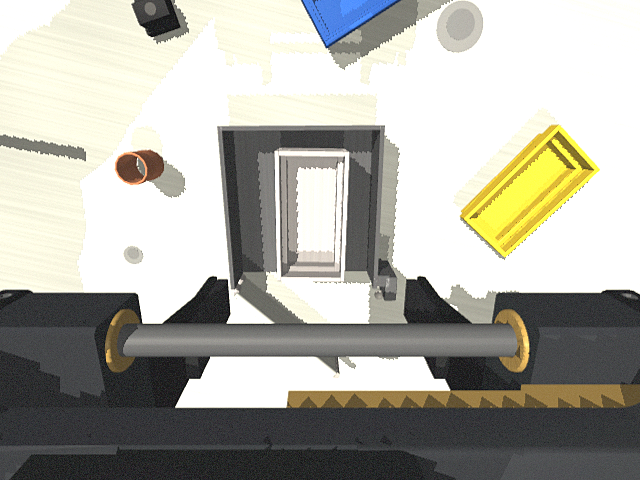

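```bash
python3 - <<'E'
from h import *
s=np.load('s1.npy',allow_pickle=True).item()
def P(l,z): return np.array([ray("wrist",x,y,z,s) for x,y in l])[:,:2]
for n,l,z in(("tray",[(275,150),(349,150),(345,282),(278,279)],.069),("rack",[(219,127),(384,126),(378,285),(232,286)],.05),("gate",[(235,286),(338,373)],.05)):
    t=P(l,z);print(n,t.round(4).tolist(),t.mean(0).round(4),[np.linalg.norm(t[i]-t[i-1]).round(4) for i in range(len(t))])
    if len(t)==4: d=(t[0]-t[3])+(t[1]-t[2])
    else: d=t[1]-t[0]
    print(np.degrees(np.arctan2(d[1],d[0])))
E
```

```text
tray [[0.6541, -0.1597], [0.6685, -0.2208], [0.5496, -0.2484], [0.5381, -0.1858]] [ 0.6026 -0.2037] [np.float64(0.1189), np.float64(0.0628), np.float64(0.1221), np.float64(0.0636)]
12.863832846344973
rack [[0.6605, -0.106], [0.6949, -0.2476], [0.546, -0.2854], [0.5114, -0.142]] [ 0.6032 -0.1952] [np.float64(0.1534), np.float64(0.1458), np.float64(0.1535), np.float64(0.1475)]
13.890342826189704
gate [[0.5121, -0.1449], [0.4346, -0.272]] [ 0.4733 -0.2085] [np.float64(0.1489), np.float64(0.1489)]
-121.35975775973908
```

```bash

python3 -m inch '{"translation":[[-0.01,0.034,-0.4],[-0.01,0.034,-0.8],[-0.01,0.034,-1],[-0.01,0.034,-1],[-0.01,0.034,-1]],"rot":[[0.007,-0.009,-0.007],[0.007,-0.009,-0.007],[0.007,-0.009,-0.007],[0.007,-0.009,-0.007],[0.007,-0.009,-0.007]],"jaw":[87,87,87,87,87]}' 20
python3 -c "
from h import *
s=r.read_state();M=Ro.from_quat(s['eef_rot']).as_matrix();print(s['ee_pos'],np.degrees(np.arctan2(M[1,1],M[0,1])),M[:,2])"
```

```text
time: 3.15
ee_pos: [0.6031, -0.2008, 0.1331]
eef_rot: [0.993, 0.114, 0.001, -0.001]
ft_force: [-0.6, -0.5, 0.7]
width: 0.0869
[ 0.60314982 -0.20078801  0.13314589] -76.86958262455565 [ 0.00196992  0.0022086  -0.99999562]
```

```bash

python3 -m inch '{"translation":[[-0.006,-0.028,-0.35],[-0.006,-0.028,-0.55],[-0.006,-0.028,-0.66],[-0.006,-0.028,-0.66],[-0.006,-0.028,-0.66]],"rot":[[0,0,-0.005],[0,0,-0.005],[0,0,-0.005],[0,0,-0.005],[0,0,-0.005]],"jaw":[87,87,87,87,87]}' 20
python3 -m inch '{"translation":[[0,0,0],[0,0,0],[0,0,0],[0,0,0],[0,0,0],[0,0,0]],"rot":[[0,0,0],[0,0,0],[0,0,0],[0,0,0],[0,0,0],[0,0,0]],"jaw":[72,68,64,60,55,55]}' 15
python3 -m inch '{"translation":[[0,0,0],[0,0,0],[0,0,0]],"rot":[[0,0,0],[0,0,0],[0,0,0]],"jaw":[50,50,50]}' 30
python3 -c "
from h import *
s=r.read_state();M=Ro.from_quat(s['eef_rot']).as_matrix();print(s['ee_pos'],np.degrees(np.arctan2(M[1,1],M[0,1])),M[:,2])"
```

```text
time: 3.65
ee_pos: [0.6035, -0.2037, 0.0688]
eef_rot: [0.994, 0.112, 0.002, -0.001]
ft_force: [0.0, 0.3, 0.3]
width: 0.0875
time: 4.25
ee_pos: [0.6036, -0.2035, 0.0691]
eef_rot: [0.994, 0.112, 0.002, -0.001]
ft_force: [-1.5, 1.9, 5.3]
width: 0.0636
time: 4.55
ee_pos: [0.6036, -0.2035, 0.0691]
eef_rot: [0.994, 0.112, 0.002, -0.001]
ft_force: [-0.4, 1.3, 2.6]
width: 0.0639
[ 0.60362184 -0.20345019  0.06908097] -77.13461313064299 [ 0.00416457  0.0022787  -0.99998873]
```

```bash

python3 -m inch '{"translation":[[0,0,0.05],[0,0,0.1],[0,0,0.15],[0,0,0.22],[0,0,0.3],[0,0,0.4],[0,0,0.55],[0,0,0.7],[0,0,0.85],[0,0,0.95],[0,0,1],[0,0,1],[0,0,1]],"rot":[[0,0,0],[0,0,0],[0,0,0],[0,0,0],[0,0,0],[0,0,0],[0,0,0],[0,0,0],[0,0,0],[0,0,0],[0,0,0],[0,0,0],[0,0,0]],"jaw":[50,50,50,50,50,50,50,50,50,50,50,50,50]}' 30
python3 -c "
from h import *
s=r.read_state();M=Ro.from_quat(s['eef_rot']).as_matrix();print(s['ee_pos'],s['width'],np.degrees(np.arctan2(M[1,1],M[0,1])),M[:,2])
im=eyes.camera('scene')[150:390,100:420];cv2.imwrite('pics/s1.png',cv2.convertScaleAbs(cv2.resize(im,None,fx=2,fy=2),alpha=1.4))"
```

```text
time: 5.85
ee_pos: [0.6034, -0.2033, 0.1686]
eef_rot: [0.994, 0.112, 0.002, -0.001]
ft_force: [0.6, -0.1, -3.4]
width: 0.0636
[ 0.60338718 -0.20326964  0.16855324] 0.06356522801812212 -77.12709481301513 [ 0.00342239  0.00253228 -0.99999094]
```

View pics/s1.png

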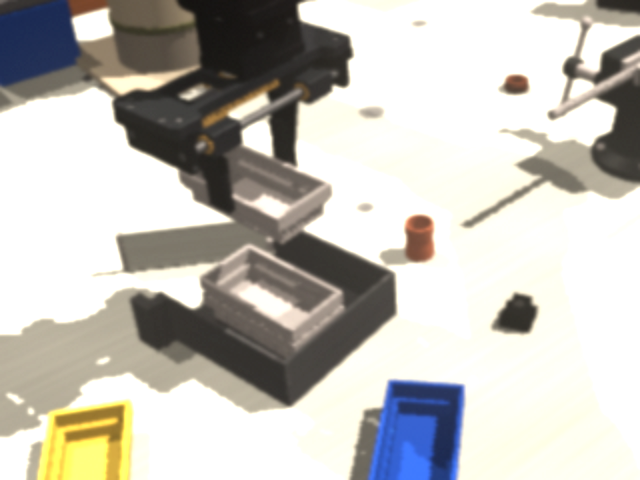

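```bash

python3 -c "
from h import *
print(ray('scene',377,207,.125),ray('scene',457,165,.125))"
python3 -m inch '{"translation":[[0.01,0.1,0],[0.03,0.3,0],[0.06,0.5,0],[0.09,0.7,0],[0.13,0.9,0]],"rot":[[0,0,0.05],[0,0,0.15],[0,0,0.25],[0,0,0.35],[0,0,0.45]],"jaw":[50,50,50,50,50]}' 30
python3 -m inch '{"translation":[[0.03,0.22,0],[0.06,0.44,0],[0.09,0.66,0],[0.13,0.88,0]],"rot":[[0,0,0.11],[0,0,0.22],[0,0,0.33],[0,0,0.45]],"jaw":[50,50,50,50]}' 30
python3 -m inch '{"translation":[[0.03,0.1,0],[0.06,0.15,0],[0.1,0.2,0],[0.13,0.22,0],[0.13,0.22,0],[0.13,0.22,0]],"rot":[[0,0,0.1],[0,0,0.2],[0,0,0.3],[0,0,0.4],[0,0,0.45],[0,0,0.45]],"jaw":[50,50,50,50,50,50]}' 30
python3 -c "
from h import *
s=r.read_state();M=Ro.from_quat(s['eef_rot']).as_matrix();print(s['ee_pos'],s['width'],s['joint_positions'],np.degrees(np.arctan2(M[1,1],M[0,1])),M[:,2])
im=eyes.camera('wrist');np.save('s2.npy',s,allow_pickle=True);cv2.imwrite('pics/w2.png',cv2.convertScaleAbs(im,alpha=1.3,beta=10))"
```

```text
[0.64808188 0.11901382 0.125     ] [0.63378665 0.41001105 0.125     ]
time: 6.4
ee_pos: [0.6159, -0.1125, 0.1676]
eef_rot: [0.939, 0.343, 0.001, -0.002]
ft_force: [-0.3, -0.0, -3.2]
width: 0.0638
time: 6.8
ee_pos: [0.6286, -0.0236, 0.1668]
eef_rot: [0.832, 0.555, -0.0, -0.002]
ft_force: [0.6, -0.4, -2.8]
width: 0.0638
time: 7.4
ee_pos: [0.6412, -0.0016, 0.166]
eef_rot: [0.679, 0.734, -0.001, -0.002]
ft_force: [-0.6, -0.3, -3.3]
width: 0.0633
[ 0.64119792 -0.00161996  0.16598106] 0.06327887907564547 [-0.37283061  0.42886447  0.4043277   1.51712951 -0.17572455  1.23667073
  0.13443645] 4.4183676482395144 [-0.0052492   0.00157721 -0.99998498]
```

View pics/w2.png

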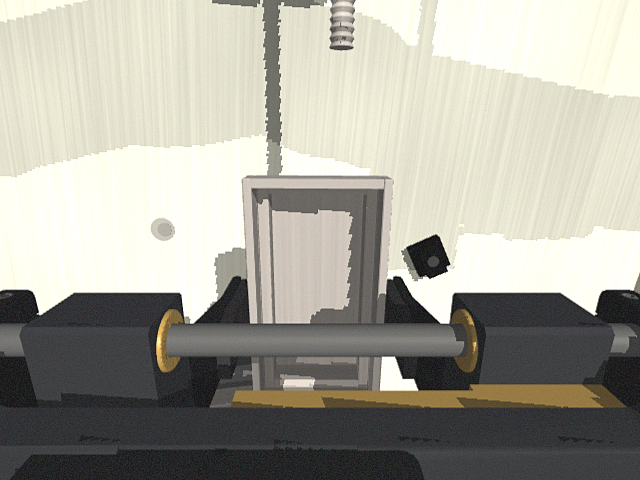

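```bash

python3 -c "
from h import *
s=np.load('s2.npy',allow_pickle=True).item()
print('rod',ray('wrist',342,44,.125,s),ray('wrist',343,0,.131,s))
a=[ray('wrist',u,v,s['ee_pos'][2],s) for u,v in((243,178),(392,178))];print('tray far end',a,np.mean(a,0)-s['ee_pos'])"
```

```text
rod [0.64320461 0.11747838 0.125     ] [0.64165555 0.134077   0.131     ]
tray far end [array([0.6049672 , 0.05516774, 0.16598106]), array([0.66735059, 0.06007334, 0.16598106])] [-0.00503902  0.0592405   0.        ]
```

```bash

python3 -m inch '{"translation":[[0.01,0.05,-0.1],[0.01,0.1,-0.3],[0.02,0.15,-0.5],[0.03,0.2,-0.7],[0.03,0.3,-0.9],[0.03,0.45,-1],[0.03,0.55,-1],[0.03,0.6,-1],[0.03,0.6,-1]],"rot":[[0,0,0],[0,0,0],[0,0,0],[0,-0.005,0],[0,-0.005,0],[0,-0.005,0],[0,-0.005,0],[0,-0.005,0],[0,-0.005,0]],"jaw":[50,50,50,50,50,50,50,50,50]}' 30
python3 -c "
from h import *
s=r.read_state();M=Ro.from_quat(s['eef_rot']).as_matrix();print(s['ee_pos'],s['width'],np.degrees(np.arctan2(M[1,1],M[0,1])),M[:,2])"
```

```text
time: 8.35
ee_pos: [0.6449, 0.0597, 0.0672]
eef_rot: [0.68, 0.734, 0.001, -0.0]
ft_force: [-0.0, -0.1, -2.4]
width: 0.0636
[0.64491852 0.0596684  0.06723112] 0.06363942364333647 4.369754314921379 [ 0.00193836  0.00223108 -0.99999563]
```

```bash

python3 -m inch '{"translation":[[0,0,-0.1],[0,0,-0.18],[0,0,-0.25],[0,0,-0.29],[0,0,-0.32],[0,0,-0.34],[0,0,-0.355],[0,0,-0.365],[0,0,-0.37]],"rot":[[0,0,0],[0,0,0],[0,0,0],[0,0,0],[0,0,0],[0,0,0],[0,0,0],[0,0,0],[0,0,0]],"jaw":[50,50,50,50,50,50,50,50,50]}' 30
```

```text
time: 9.25
ee_pos: [0.645, 0.0596, 0.0311]
eef_rot: [0.68, 0.734, 0.002, -0.0]
ft_force: [-4.3, -1.3, 7.8]
width: 0.0636
```

```bash

python3 -m inch '{"translation":[[0,0,0],[0,0,0],[0,0,0],[0,0,0.01],[0.01,-0.1,0.01],[0.015,-0.2,0.01],[0.03,-0.35,0.01],[0.037,-0.48,0.01],[0.037,-0.48,0.01],[0.037,-0.48,0.01]],"rot":[[0,0,0],[0,0,0],[0,0,0],[0,0,0],[0,0,0],[0,0,0],[0,0,0],[0,0,0],[0,0,0],[0,0,0]],"jaw":[66,70,75,75,75,75,75,75,75,75]}' 20
python3 -c "
from h import *
s=r.read_state();M=Ro.from_quat(s['eef_rot']).as_matrix();print(s['ee_pos'],s['width'],np.degrees(np.arctan2(M[1,1],M[0,1])),M[:,2])
im=eyes.camera('wrist');np.save('s3.npy',s,allow_pickle=True);cv2.imwrite('pics/w3.png',cv2.convertScaleAbs(im,alpha=1.3,beta=10))"
```

```text
time: 10.25
ee_pos: [0.6487, 0.0111, 0.0321]
eef_rot: [0.68, 0.733, 0.002, -0.0]
ft_force: [-0.3, 0.7, -0.0]
width: 0.0749
[0.64873724 0.01106778 0.03207495] 0.07489310408722279 4.3008935032196725 [ 0.00198309  0.00262595 -0.99999459]
```

View pics/w3.png

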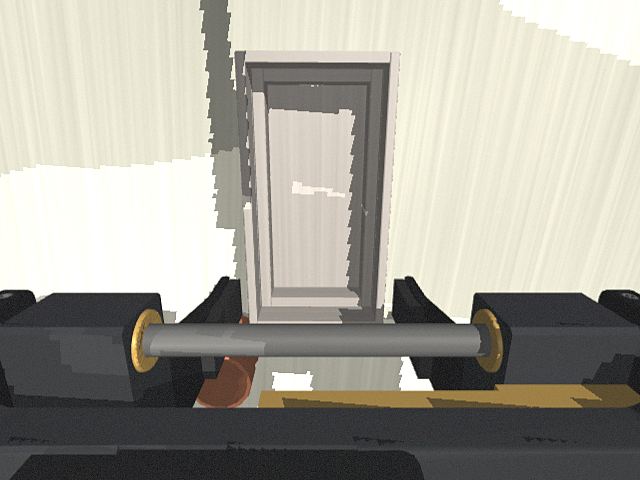

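```bash

python3 -c "
from h import *
s=np.load('s3.npy',allow_pickle=True).item()
a=[ray('wrist',u,v,.031,s) for u,v in((236,52),(399,52))];m=np.mean(a,0);d=a[1]-a[0];d/=np.linalg.norm(d)
print(a,np.linalg.norm(a[1]-a[0]),'centre',m-.06*np.array([-d[1],d[0],0]))"
python3 -m inch '{"translation":[[0,0,0],[0,0,0],[0,0,0],[0,0,0],[0,0,0]],"rot":[[0,0,0],[0,0,0],[0,0,0],[0,0,0],[0,0,0]],"jaw":[70,66,62,58,55]}' 20
```

```text
[array([0.60892779, 0.11586624, 0.031     ]), array([0.67148187, 0.12063333, 0.031     ])] 0.06273546109165841 centre [0.64476406 0.05842326 0.031     ]
time: 10.8
ee_pos: [0.6487, 0.0124, 0.032]
eef_rot: [0.68, 0.734, 0.002, -0.0]
ft_force: [0.5, 0.6, 0.5]
width: 0.0635
```

```bash

python3 -m inch '{"translation":[[0,0.03,0],[0,0.09,0],[0,0.16,0],[0,0.23,0],[0,0.3,0],[0,0.37,0],[-0.005,0.42,0],[-0.01,0.45,0],[-0.01,0.45,0]],"rot":[[0,0,0],[0,0,0],[0,0,0],[0,0,0],[0,0,0],[0,0,0],[0,0,0],[0,0,0],[0,0,0]],"jaw":[55,55,55,55,55,55,55,55,55]}' 20
python3 -c "
from h import *
im=eyes.camera('scene')[100:300,300:500];cv2.imwrite('pics/s2.png',cv2.convertScaleAbs(cv2.resize(im,None,fx=3,fy=3,interpolation=2),alpha=1.4))"
```

```text
time: 11.7
ee_pos: [0.6476, 0.0586, 0.0321]
eef_rot: [0.679, 0.734, 0.002, -0.001]
ft_force: [1.0, 1.6, -0.4]
width: 0.064
```

View pics/s2.png

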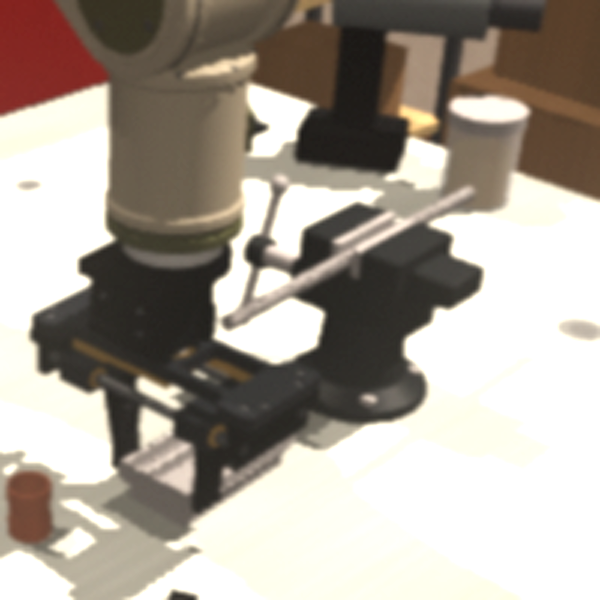

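```bash

python3 -m inch '{"translation":[[0,0.025,0],[0,0.05,0],[0,0.075,0],[0,0.1,0],[0,0.1,0]],"rot":[[0,0,0],[0,0,0],[0,0,0],[0,0,0],[0,0,0]],"jaw":[55,55,55,55,55]}' 20
python3 -m inch '{"translation":[[0,0,0],[0,0,0],[0,0,0],[0.01,-0.08,0],[0.03,-0.25,0],[0.055,-0.45,0],[0.07,-0.65,0],[0.075,-0.7,0.1],[0.075,-0.7,0.5],[0.075,-0.7,0.9],[0.075,-0.7,1],[0.075,-0.7,1]],"rot":[[0,0,0],[0,0,0],[0,0,0],[0,0,0],[0,0,0],[0,0,0],[0,0,0],[0,0,0],[0,0,0],[0,0,0],[0,0,0],[0,0,0]],"jaw":[66,70,75,75,75,75,75,75,75,75,75,75]}' 20
python3 -c "
from h import *
s=r.read_state();M=Ro.from_quat(s['eef_rot']).as_matrix();print(s['ee_pos'],s['width'],np.degrees(np.arctan2(M[1,1],M[0,1])),M[:,2])
im=eyes.camera('wrist');np.save('s4.npy',s,allow_pickle=True);cv2.imwrite('pics/w4.png',cv2.convertScaleAbs(im,alpha=1.3,beta=10))"
```

```text
time: 12.25
ee_pos: [0.6476, 0.069, 0.032]
eef_rot: [0.679, 0.734, 0.002, -0.001]
ft_force: [-0.2, 0.3, -0.7]
width: 0.0641
time: 13.45
ee_pos: [0.6565, -0.0012, 0.1349]
eef_rot: [0.679, 0.734, 0.004, 0.0]
ft_force: [-0.2, -0.2, -1.2]
width: 0.0749
[ 0.65647444 -0.00123401  0.13489055] 0.07490987151498517 4.445023574756303 [ 0.00623513  0.00529802 -0.99996653]
```

View pics/w4.png

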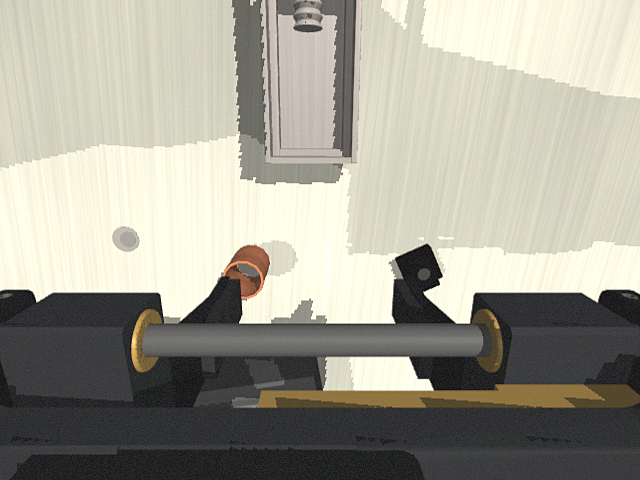

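```bash

python3 -c "
from h import *
s=np.load('s4.npy',allow_pickle=True).item()
print('rod',ray('wrist',307,26,.125,s))
a=[ray('wrist',u,v,.031,s) for u,v in((265,162),(357,162))];m=np.mean(a,0);d=a[1]-a[0];d/=np.linalg.norm(d)
print(a,np.linalg.norm(a[1]-a[0]),'centre',m+.06*np.array([-d[1],d[0],0]))
c=ray('top',0,0,0)
im=eyes.camera('top')[200:340,170:440];cv2.imwrite('pics/t2.png',cv2.convertScaleAbs(cv2.resize(im,None,fx=2.96,fy=2.96,interpolation=2),alpha=1.6))"
```

```text
rod [0.64267127 0.11673568 0.125     ]
[array([0.61590037, 0.05368159, 0.031     ]), array([0.67999143, 0.05867562, 0.031     ])] 0.06428533491426389 centre [0.64328478 0.11599728 0.031     ]
```

View pics/t2.png

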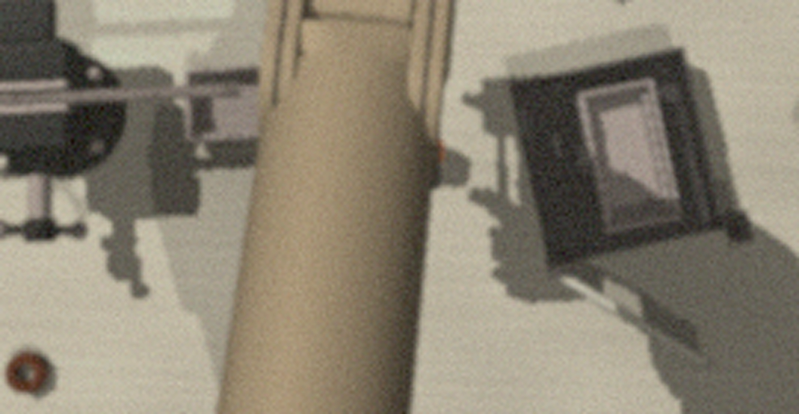

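```bash

python3 -m inch '{"translation":[[-0.3,-0.2,0],[-0.6,-0.5,0],[-0.82,-0.73,0],[-0.82,-0.73,0]],"rot":[[0,0,-0.07],[0,0,-0.07],[0,0,-0.07],[0,0,-0.07]],"jaw":[0,0,0,0]}' 20
python3 -m inch '{"translation":[[-0.3,-0.3,0],[-0.6,-0.5,0],[-0.82,-0.73,0],[-0.82,-0.73,0]],"rot":[[0,0,-0.07],[0,0,-0.07],[0,0,-0.07],[0,0,-0.07]],"jaw":[0,0,0,0]}' 20
python3 -m inch '{"translation":[[-0.3,-0.3,0],[-0.6,-0.5,0],[-0.82,-0.73,0],[-0.82,-0.73,0],[-0.82,-0.73,0]],"rot":[[0,0,-0.07],[0,0,-0.07],[0,0,-0.07],[0,0,-0.07],[0,0,-0.07]],"jaw":[0,0,0,0,0]}' 20
python3 -c "
from h import *
s=r.read_state();M=Ro.from_quat(s['eef_rot']).as_matrix();print(s['ee_pos'],s['width'],s['joint_positions'],np.degrees(np.arctan2(M[1,1],M[0,1])),M[:,2])"
```

```text
time: 13.95
ee_pos: [0.5691, -0.0783, 0.13]
eef_rot: [0.708, 0.707, 0.0, -0.002]
ft_force: [1.1, -0.6, -0.8]
width: 0.051
time: 14.35
ee_pos: [0.4839, -0.1542, 0.1289]
eef_rot: [0.735, 0.678, -0.001, -0.003]
ft_force: [0.2, -0.1, -0.6]
width: 0.0186
time: 14.85
ee_pos: [0.4021, -0.2267, 0.1284]
eef_rot: [0.759, 0.651, -0.001, -0.003]
ft_force: [0.7, 0.6, 0.2]
width: 0.0003
[ 0.40214213 -0.22671552  0.12841747] 0.00029746351955962 [-0.15733418  0.05878756  0.59696087  2.02847621 -0.03947996  1.07130933
  0.30501285] -8.762703008257738 [-0.00519404  0.00422949 -0.99997757]
```

```bash

python3 -m inch '{"translation":[[0,0,-0.3],[0,0,-0.6],[0,0,-0.85],[0,0,-0.92],[0,0,-0.92]],"rot":[[0,0,0],[0,0,0],[0,0,0],[0,0,0],[0,0,0]],"jaw":[0,0,0,0,0]}' 20
python3 -m inch '{"translation":[[0.1,-0.02,0],[0.2,-0.05,0],[0.28,-0.07,0],[0.36,-0.1,0],[0.44,-0.14,0],[0.52,-0.18,0],[0.6,-0.22,0],[0.66,-0.25,0],[0.72,-0.28,0],[0.72,-0.28,0]],"rot":[[0,0,0],[0,0,0],[0,0,0],[0,0,0],[0,0,0],[0,0,0],[0,0,0],[0,0,0],[0,0,0],[0,0,0]],"jaw":[0,0,0,0,0,0,0,0,0,0]}' 20
python3 -c "
from h import *
im=eyes.camera('scene')[220:380,120:320];cv2.imwrite('pics/s3.png',cv2.convertScaleAbs(cv2.resize(im,None,fx=3.5,fy=3.5,interpolation=2),alpha=1.4))"
```

```text
time: 15.35
ee_pos: [0.4022, -0.2258, 0.0356]
eef_rot: [0.759, 0.652, -0.002, -0.004]
ft_force: [-0.1, 0.1, 0.9]
width: 0.0004
time: 16.35
ee_pos: [0.4749, -0.2543, 0.0356]
eef_rot: [0.759, 0.652, -0.002, -0.004]
ft_force: [0.7, 0.4, 0.0]
width: 0.0009
```

View pics/s3.png

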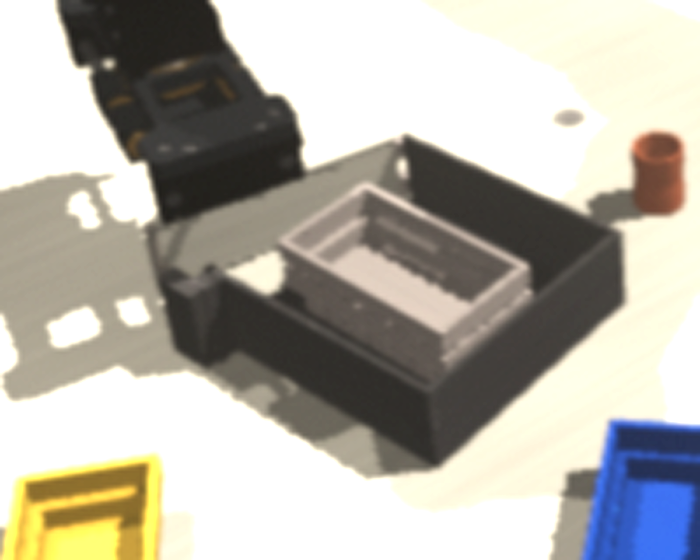

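```bash

python3 -m inch '{"translation":[[0.06,-0.015,0],[0.12,-0.03,0],[0.18,-0.04,0],[0.24,-0.045,0],[0.29,-0.05,0],[0.29,-0.05,0]],"rot":[[0,0,0],[0,0,0],[0,0,0],[0,0,0],[0,0,0],[0,0,0]],"jaw":[0,0,0,0,0,0]}' 20
python3 -m inch '{"translation":[[0.02,0,0],[0.04,0,0],[0.04,0,0]],"rot":[[0,0,0],[0,0,0],[0,0,0]],"jaw":[0,0,0]}' 20
python3 -m inch '{"translation":[[0.02,0,0],[0.04,0,0],[0.04,0,0]],"rot":[[0,0,0],[0,0,0],[0,0,0]],"jaw":[0,0,0]}' 20
```

```text
time: 17.0
ee_pos: [0.504, -0.259, 0.0354]
eef_rot: [0.758, 0.652, -0.002, -0.004]
ft_force: [-0.3, 0.9, -1.1]
width: 0.0003
time: 17.3
ee_pos: [0.5082, -0.2589, 0.0354]
eef_rot: [0.758, 0.652, -0.002, -0.004]
ft_force: [-2.0, 0.7, -0.1]
width: 0.0006
time: 17.6
ee_pos: [0.5127, -0.2589, 0.0356]
eef_rot: [0.758, 0.652, -0.001, -0.004]
ft_force: [-0.2, 0.5, 0.7]
width: 0.0008
```

```bash

python3 -m inch '{"translation":[[0.02,0,0],[0.03,0,0],[0.03,0,0]],"rot":[[0,0,0],[0,0,0],[0,0,0]],"jaw":[0,0,0]}' 20
python3 -m inch '{"translation":[[0.02,0,0],[0.03,0,0],[0.03,0,0]],"rot":[[0,0,0],[0,0,0],[0,0,0]],"jaw":[0,0,0]}' 20
python3 -c "
from h import *
im=eyes.camera('scene')[220:380,120:320];cv2.imwrite('pics/s4.png',cv2.convertScaleAbs(cv2.resize(im,None,fx=3.5,fy=3.5,interpolation=2),alpha=1.4))"
```

```text
time: 17.9
ee_pos: [0.5141, -0.2589, 0.0351]
eef_rot: [0.758, 0.652, -0.002, -0.005]
ft_force: [-8.2, 2.2, 4.5]
width: 0.0004
time: 18.2
ee_pos: [0.5144, -0.2589, 0.0348]
eef_rot: [0.759, 0.651, -0.004, -0.007]
ft_force: [-13.0, 2.7, 10.5]
width: 0.0005
```

View pics/s4.png

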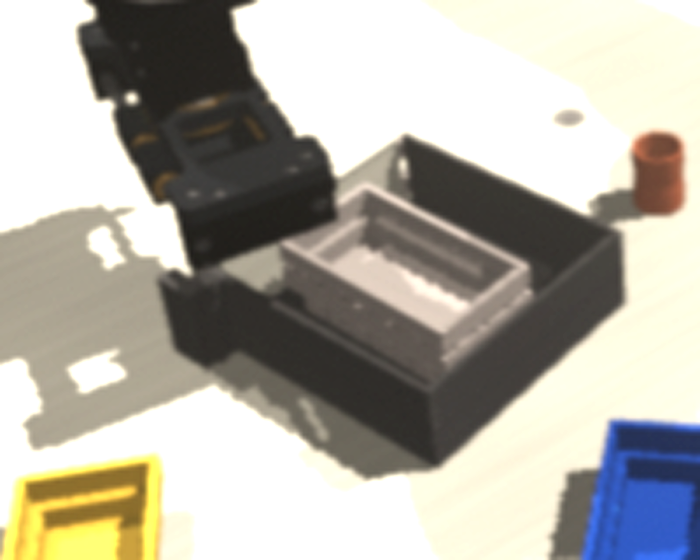

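```bash

python3 -m inch '{"translation":[[-0.1,0,0],[-0.3,0,0],[-0.5,0,0],[-0.7,0,0],[-0.7,0,0.3],[-0.7,0,0.7],[-0.7,0,1],[-0.7,0,1]],"rot":[[0,0,0],[0,0,0],[0,0,0],[0,0,0],[0,0,0],[0,0,0],[0,0,0],[0,0,0]],"jaw":[0,0,0,0,0,0,0,0]}' 20
python3 -m inch '{"translation":[[0,0.4,0],[0,0.8,0],[0,1,0],[0,1,0]],"rot":[[0,0,0],[0,0,0],[0,0,0],[0,0,0]],"jaw":[0,0,0,0]}' 20
python3 -m inch '{"translation":[[0,0.4,0],[0,0.8,0],[0,1,0],[0,1,0]],"rot":[[0,0,0],[0,0,0],[0,0,0],[0,0,0]],"jaw":[0,0,0,0]}' 20
python3 - <<'E'
from h import *
im=np.mean([eyes.camera('top') for _ in range(4)],0);cv2.imwrite('pics/t3.png',im)
g0=cv2.imread('pics/top0.png').mean(2);g=im.mean(2);c=eyes.calibration('top');R=np.array(c['R'])
a=np.radians(13);ux=np.array([np.cos(a),np.sin(a)]);uy=np.array([-ux[1],ux[0]])
def S(G,lx,ly):
    p=np.array([.602,-.194])+lx*ux+ly*uy;q=R@np.array([*p,.05])+c['t'];return cv2.getRectSubPix(G.astype(np.float32),(1,1),(c['fx']*q[0]/q[2]+c['cx'],c['fy']*q[1]/q[2]+c['cy']))[0,0]
xs=np.arange(-.13,-.045,.004);print('x  ',(xs*1000).astype(int))
for ly in(.05,.02,-.02,-.04,-.06):
    print(ly,'now',*[int(S(g,x,ly)) for x in xs],'\n    before',*[int(S(g0,x,ly)) for x in xs])
print([float(np.abs(g[y-12:y+12,x-12:x+12]-g0[y-12:y+12,x-12:x+12]).mean().round(1)) for x,y in((313,252),(313,198),(180,325),(460,230),(383,172))])
E
```

```text
time: 19.05
ee_pos: [0.4463, -0.2601, 0.1388]
eef_rot: [0.759, 0.651, -0.002, -0.005]
ft_force: [0.7, -0.1, -1.3]
width: 0.0007
time: 19.45
ee_pos: [0.4465, -0.157, 0.1383]
eef_rot: [0.757, 0.653, -0.001, -0.005]
ft_force: [0.4, -0.3, 0.7]
width: 0.0004
time: 19.85
ee_pos: [0.4464, -0.0551, 0.1378]
eef_rot: [0.756, 0.654, -0.001, -0.005]
ft_force: [0.5, -0.4, 0.2]
width: 0.0002
x   [-130 -126 -122 -118 -113 -109 -105 -101  -97  -93  -89  -85  -81  -77
  -73  -69  -65  -61  -57  -53  -49  -45]
0.05 now 58 76 101 104 103 99 72 57 58 58 67 100 98 57 29 29 30 30 29 30 36 36 
    before 99 99 99 99 95 95 100 95 79 57 58 56 57 49 35 32 35 33 37 36 35 35
0.02 now 103 103 103 103 103 92 65 57 57 58 63 94 102 67 41 35 34 49 75 70 74 77 
    before 97 88 79 82 84 80 86 89 96 101 100 99 96 73 46 39 40 46 69 72 76 75
-0.02 now 104 103 101 102 104 92 66 58 58 57 64 93 100 61 30 26 26 52 79 79 78 77 
    before 96 100 98 98 99 98 105 98 99 93 71 54 55 51 33 30 31 55 76 75 76 75
-0.04 now 104 102 105 104 104 97 69 58 60 59 60 92 100 64 33 27 28 44 61 69 73 66 
    before 99 98 98 98 99 100 99 102 100 91 64 56 54 53 38 32 32 54 71 71 80 72
-0.06 now 105 104 104 105 104 95 69 59 59 58 62 87 103 72 38 36 37 40 37 39 41 41 
    before 98 98 97 96 99 98 102 101 101 89 62 56 54 49 37 28 29 31 30 31 33 28
[9.9, 7.1, 9.0, 4.6, 3.6][ WARN:0@8.494] global loadsave.cpp:1063 imwrite_ Unsupported depth image for selected encoder is fallbacked to CV_8U.
```

```bash
python3 - <<'E'
from h import *
for n,o,pts in(('top',cv2.imread('pics/top0.png'),{'nut':(313,198),'washer':(180,325),'coup':(313,252)}),('scene',cv2.imread('pics/scene0.png'),{'nut':(360,306),'washer':(358,192),'coup':(310,268)})):
    g=eyes.camera(n)
    for k,(x,y) in pts.items():
        m=cv2.matchTemplate(g[y-28:y+28,x-28:x+28],o[y-14:y+14,x-14:x+14],cv2.TM_CCOEFF_NORMED);_,v,_,l=cv2.minMaxLoc(m);print(n,k,round(v,2),l[0]-14,l[1]-14)
# tray interior in top view: bright-reddish region around its expected place
c=eyes.calibration('top');R=np.array(c['R']);g=cv2.GaussianBlur(eyes.camera('top'),(3,3),0).mean(2).astype(np.float32)
def S(x,y,z=.031):
    q=R@np.array([x,y,z])+c['t'];return int(cv2.getRectSubPix(g,(1,1),(c['fx']*q[0]/q[2]+c['cx'],c['fy']*q[1]/q[2]+c['cy']))[0,0])
print('along y @x=.625',[(round(y,3),S(.625,y)) for y in np.arange(.03,.2,.006)])
print('along x @y=.08',[(round(x,3),S(x,.08)) for x in np.arange(.59,.70,.006)])
print(r.read_state()['ft_force'],r.read_state()['time'])
E
```

```text
top nut 0.96 0 0
top washer 0.96 0 0
top coup 0.95 2 1
scene nut 0.99 0 0
scene washer 0.94 0 0
scene coup 0.98 -2 0
along y @x=.625 [(np.float64(0.03), 93), (np.float64(0.036), 64), (np.float64(0.042), 45), (np.float64(0.048), 45), (np.float64(0.054), 63), (np.float64(0.06), 78), (np.float64(0.066), 80), (np.float64(0.072), 81), (np.float64(0.078), 81), (np.float64(0.084), 80), (np.float64(0.09), 80), (np.float64(0.096), 80), (np.float64(0.102), 79), (np.float64(0.108), 79), (np.float64(0.114), 82), (np.float64(0.12), 83), (np.float64(0.126), 83), (np.float64(0.132), 85), (np.float64(0.138), 86), (np.float64(0.144), 84), (np.float64(0.15), 59), (np.float64(0.156), 45), (np.float64(0.162), 45), (np.float64(0.168), 58), (np.float64(0.174), 73), (np.float64(0.18), 59), (np.float64(0.186), 58), (np.float64(0.192), 59), (np.float64(0.198), 57)]
along x @y=.08 [(np.float64(0.59), 84), (np.float64(0.596), 59), (np.float64(0.602), 58), (np.float64(0.608), 58), (np.float64(0.614), 67), (np.float64(0.62), 81), (np.float64(0.626), 81), (np.float64(0.632), 87), (np.float64(0.638), 95), (np.float64(0.644), 95), (np.float64(0.65), 96), (np.float64(0.656), 93), (np.float64(0.662), 72), (np.float64(0.668), 49), (np.float64(0.674), 65), (np.float64(0.68), 94), (np.float64(0.686), 99), (np.float64(0.692), 106), (np.float64(0.698), 112)]
[-0.40286152  0.43152173 -0.10271526] 20.2
```

```bash
python3 - <<'E'
from h import *
def cen(im,n,x,y):
    w=im[y-20:y+20,x-20:x+20].astype(float);q=np.clip(w[:,:,2]-1.35*w[:,:,0]-8,0,None);q[q<8]=0
    v,u=np.mgrid[y-20:y+20,x-20:x+20];return (q*u).sum()/q.sum(),(q*v).sum()/q.sum(),q.sum(),(q>0).sum()
for n,(x,y) in(('top',(313,252)),('scene',(310,268))):
    for im in(cv2.imread(f'pics/{n}0.png'),eyes.camera(n)):
        u=cen(im,n,x,y);print(n,np.round(u,1),ray(n,u[0],u[1],.02 if n=='scene' else .03))
E
```

```text
top [313.6 254.2 109.   10. ] [ 0.59606523 -0.03213644  0.03      ]
top [316.5 253.4 113.2  10. ] [ 0.59835674 -0.03939322  0.03      ]
scene [ 310.1  267.6 6081.7  282. ] [ 0.6057888  -0.02547164  0.02      ]
scene [ 308.3  268.5 6826.7  293. ] [ 0.60574661 -0.03004513  0.02      ]
```

```bash

cat > cp.py <<'E'
from h import *
from numpy import *
im=eyes.camera('scene');x,y=310,268
w=im[y-20:y+20,x-20:x+20].astype(float);q=clip(w[:,:,2]-1.35*w[:,:,0]-8,0,None);q[q<8]=0
v,u=mgrid[y-20:y+20,x-20:x+20];cols=where((q>0).sum(0)>4)[0]+x-20;rows=where((q>0).sum(1)>4)[0]+y-20
o=cv2.imread('pics/scene0.png')[y-20:y+20,x-20:x+20].astype(float);p=clip(o[:,:,2]-1.35*o[:,:,0]-8,0,None)>8
print('orig cols',[*(where(p.sum(0)>4)[0]+x-20)[[0,-1]]],'rows',[*(where(p.sum(1)>4)[0]+y-20)[[0,-1]]],'area',p.sum())
print('now',(q*u).sum()/q.sum(),(q*v).sum()/q.sum(),'cols',cols[[0,-1]],'rows',rows[[0,-1]],'area',(q>0).sum())
s=r.read_state();print(s['ee_pos'],s['ft_force'])
E
python3 -m inch '{"translation":[[0.3,-0.05,0],[0.6,-0.1,0],[0.8,-0.15,0],[0.8,-0.15,0]],"rot":[[0,0,0.07],[0,0,0.14],[0,0,0.14],[0,0,0.14]],"jaw":[0,0,0,0]}' 20
python3 -m inch '{"translation":[[0.3,-0.05,0],[0.6,-0.1,0],[0.77,-0.15,0],[0.77,-0.15,0],[0.77,-0.15,0]],"rot":[[0,0,0],[0,0,0],[0,0,0],[0,0,0],[0,0,0]],"jaw":[0,0,0,0,0]}' 20
python3 cp.py
```

```text
time: 20.7
ee_pos: [0.5282, -0.0735, 0.1379]
eef_rot: [0.708, 0.706, -0.002, -0.004]
ft_force: [-0.1, 0.0, -1.2]
width: 0.0004
time: 21.2
ee_pos: [0.6044, -0.0888, 0.1376]
eef_rot: [0.708, 0.706, -0.002, -0.005]
ft_force: [-0.3, 0.2, -0.2]
width: 0.0009
orig cols [np.int64(303), np.int64(316)] rows [np.int64(258), np.int64(279)] area 282
now 308.16706285698984 268.3232979998527 cols [301 314] rows [258 280] area 291
[ 0.60426147 -0.08853834  0.1377875 ] [-0.06302258  0.04153491 -0.07456432]
```

```bash

python3 -m inch '{"translation":[[0,0,-0.4],[0,0,-0.8],[0,0,-0.97],[0,0,-0.97],[0,0,-0.97]],"rot":[[0,0,0],[0,0,0],[0,0,0],[0,0,0],[0,0,0]],"jaw":[0,0,0,0,0]}' 20
python3 cp.py
python3 -m inch '{"translation":[[0,0.05,0],[0,0.1,0],[0,0.15,0],[0,0.2,0],[0,0.23,0],[0,0.23,0]],"rot":[[0,0,0],[0,0,0],[0,0,0],[0,0,0],[0,0,0],[0,0,0]],"jaw":[0,0,0,0,0,0]}' 20
python3 cp.py
```

```text
time: 21.75
ee_pos: [0.6041, -0.0885, 0.0417]
eef_rot: [0.708, 0.706, -0.002, -0.005]
ft_force: [0.3, -0.8, 0.7]
width: 0.0002
orig cols [np.int64(303), np.int64(316)] rows [np.int64(258), np.int64(279)] area 282
now 309.6563367042164 274.86486650393437 cols [302 314] rows [270 280] area 128
[ 0.6047758  -0.08859886  0.04241701] [ 0.43343148  0.48729873 -0.77470646]
time: 22.4
ee_pos: [0.6048, -0.0648, 0.0424]
eef_rot: [0.708, 0.706, -0.001, -0.004]
ft_force: [0.0, 0.0, 0.5]
width: 0.0002
orig cols [np.int64(303), np.int64(316)] rows [np.int64(258), np.int64(279)] area 282
now 308.12998470633886 272.52031546029355 cols [302 314] rows [268 280] area 184
[ 0.60480297 -0.06529228  0.04239622] [ 0.12053374 -0.28184712  0.21087908]
```

```bash

python3 -m inch '{"translation":[[0,0,-0.1],[0,0,-0.2],[0,0,-0.2]],"rot":[[0,0,0],[0,0,0],[0,0,0]],"jaw":[0,0,0]}' 20
python3 -m inch '{"translation":[[0,0.02,0],[0,0.03,0],[0,0.03,0]],"rot":[[0,0,0],[0,0,0],[0,0,0]],"jaw":[0,0,0]}' 20
python3 cp.py
python3 -m inch '{"translation":[[0,0.02,0],[0,0.03,0],[0,0.03,0]],"rot":[[0,0,0],[0,0,0],[0,0,0]],"jaw":[0,0,0]}' 20
python3 cp.py
```

```text
time: 22.75
ee_pos: [0.6034, -0.0654, 0.0202]
eef_rot: [0.708, 0.706, -0.003, -0.005]
ft_force: [-0.5, -0.2, -0.6]
width: 0.0006
time: 23.05
ee_pos: [0.6035, -0.0621, 0.0203]
eef_rot: [0.708, 0.706, -0.003, -0.005]
ft_force: [-0.0, -0.1, 0.1]
width: -0.0
orig cols [np.int64(303), np.int64(316)] rows [np.int64(258), np.int64(279)] area 282
now 305.4942421413009 274.01540616246496 cols [304 306] rows [256 280] area 63
[ 0.60359499 -0.06226636  0.02045503] [-0.25417498  0.23022072 -0.10979895]
time: 23.4
ee_pos: [0.6037, -0.059, 0.0206]
eef_rot: [0.708, 0.706, -0.002, -0.005]
ft_force: [0.4, -0.3, 0.5]
width: 0.0007
orig cols [np.int64(303), np.int64(316)] rows [np.int64(258), np.int64(279)] area 282
now 307.49401960784314 275.7964705882353 cols [305 307] rows [277 280] area 63
[ 0.60365006 -0.05906799  0.02052961] [ 0.629437    0.48529625 -0.0248618 ]
```

```bash

python3 -m inch '{"translation":[[0,-0.03,0],[0,-0.05,0.4],[0,-0.2,0.8],[0,-0.3,1],[0,-0.3,1]],"rot":[[0,0,0],[0,0,0],[0,0,0],[0,0,0],[0,0,0]],"jaw":[0,0,0,0,0]}' 20
python3 cp.py
```

```text
time: 23.95
ee_pos: [0.6053, -0.0918, 0.1242]
eef_rot: [0.709, 0.705, -0.001, -0.003]
ft_force: [-0.1, -0.0, -0.9]
width: 0.0003
orig cols [np.int64(303), np.int64(316)] rows [np.int64(258), np.int64(279)] area 282
now 308.2358060009314 268.3432572683122 cols [301 314] rows [258 280] area 290
[ 0.60436851 -0.09034081  0.1219823 ] [-0.19555388  0.41664766 -0.73383446]
```

```bash

python3 -m inch '{"translation":[[0,0,-0.4],[0,0.05,-0.8],[0,0.1,-1],[0,0.15,-1],[0,0.2,-1],[0,0.25,-1],[0,0.29,-1],[0,0.31,-1],[0,0.33,-1],[0,0.35,-1],[0,0.36,-1],[0,0.36,-1]],"rot":[[0,0,0],[0,0,0],[0,0,0],[0,0,0],[0,0,0],[0,0,0],[0,0,0],[0,0,0],[0,0,0],[0,0,0],[0,0,0],[0,0,0]],"jaw":[0,0,0,0,0,0,0,0,0,0,0,0]}' 20
python3 -m inch '{"translation":[[0,-0.03,0],[0,-0.08,0.4],[0,-0.2,0.8],[0,-0.3,1],[0,-0.3,1]],"rot":[[0,0,0],[0,0,0],[0,0,0],[0,0,0],[0,0,0]],"jaw":[0,0,0,0,0]}' 20
python3 cp.py
```

```text
time: 25.2
ee_pos: [0.6044, -0.0543, 0.022]
eef_rot: [0.709, 0.705, -0.001, -0.004]
ft_force: [0.8, 0.6, -0.1]
width: 0.0002
time: 25.7
ee_pos: [0.606, -0.0869, 0.1256]
eef_rot: [0.71, 0.705, 0.0, -0.002]
ft_force: [-0.1, -0.1, 0.6]
width: 0.0006
orig cols [np.int64(303), np.int64(316)] rows [np.int64(258), np.int64(279)] area 282
now 309.2428061989669 267.698150308282 cols [302 315] rows [257 279] area 290
[ 0.60507838 -0.08554687  0.12342241] [-0.46528578  0.32545444 -0.94977559]
```

```bash

python3 -m inch '{"translation":[[0,0,-0.4],[0,0.03,-0.8],[0,0.06,-1],[0,0.12,-1],[0,0.17,-1],[0,0.22,-1],[0,0.26,-1],[0,0.28,-1],[0,0.3,-1],[0,0.32,-1],[0,0.335,-1],[0,0.335,-1]],"rot":[[0,0,0],[0,0,0],[0,0,0],[0,0,0],[0,0,0],[0,0,0],[0,0,0],[0,0,0],[0,0,0],[0,0,0],[0,0,0],[0,0,0]],"jaw":[0,0,0,0,0,0,0,0,0,0,0,0]}' 20
python3 -m inch '{"translation":[[0,-0.03,0],[0,-0.08,0.4],[0,-0.2,0.8],[0,-0.3,1],[0,-0.3,1]],"rot":[[0,0,0],[0,0,0],[0,0,0],[0,0,0],[0,0,0]],"jaw":[0,0,0,0,0]}' 20
python3 cp.py
python3 -m inch '{"translation":[[-0.4,0.1,0.2],[-0.8,0.2,0.4],[-1,0.2,0.5],[-1,0.2,0.5]],"rot":[[0,0,0],[0,0,0],[0,0,0],[0,0,0]],"jaw":[0,0,0,0]}' 20
python3 -m inch '{"translation":[[-0.4,0.1,0],[-0.6,0.2,0],[-0.7,0.2,0],[-0.7,0.2,0]],"rot":[[0,0,0],[0,0,0],[0,0,0],[0,0,0]],"jaw":[0,0,0,0]}' 20
python3 cp.py; python3 - <<'E'
from h import *
a=cv2.imread('pics/t3.png').mean(2);b=eyes.camera('top').mean(2)
for n,(x,y) in dict(gate=(388,288),tray=(255,238),pile=(382,250)).items(): print(n,np.abs(a-b)[y-10:y+10,x-18:x+18].mean())
o=cv2.imread('pics/top0.png');g=eyes.camera('top');x,y=313,252
m=cv2.matchTemplate(g[y-28:y+28,x-28:x+28],o[y-14:y+14,x-14:x+14],5);print(cv2.minMaxLoc(m))
E
```

```text
time: 26.95
ee_pos: [0.6051, -0.0519, 0.0235]
eef_rot: [0.709, 0.705, -0.001, -0.003]
ft_force: [-0.1, -1.5, 0.0]
width: 0.0001
time: 27.45
ee_pos: [0.6067, -0.0846, 0.1271]
eef_rot: [0.71, 0.704, 0.001, -0.001]
ft_force: [0.8, -1.3, -0.1]
width: 0.0005
orig cols [np.int64(303), np.int64(316)] rows [np.int64(258), np.int64(279)] area 282
now 310.13497413922516 267.52160978205984 cols [303 316] rows [257 279] area 293
[ 0.60576953 -0.08319934  0.12486677] [ 0.07286759  0.31776468 -1.02449145]
time: 27.9
ee_pos: [0.504, -0.0626, 0.1751]
eef_rot: [0.71, 0.705, 0.001, -0.002]
ft_force: [0.3, 0.1, 0.1]
width: 0.0003
time: 28.3
ee_pos: [0.4336, -0.0424, 0.1747]
eef_rot: [0.709, 0.705, 0.001, -0.003]
ft_force: [0.2, 0.3, -0.1]
width: 0.0003
orig cols [np.int64(303), np.int64(316)] rows [np.int64(258), np.int64(279)] area 282
now 310.25968852143814 267.54922514900977 cols [303 316] rows [257 279] area 289
[ 0.43447776 -0.04265416  0.17492914] [ 1.259705   -0.34763325  0.65432578]
gate 2.2680555555555557
tray 2.05462962962963
pile 2.057407407407408
(-0.4661942422389984, 0.9323147535324097, (25, 7), (13, 14))
```

The coupling is back where it started (310.2, 267.5 px now, 310.1, 267.6 at the start), and the gate, tray and pile haven't moved since the last check. I'm handing the job in.

```bash
python3 -c "
from bench import r
print(r.close_job(),r.read_state()['time'])"
```

```text
the job is handed in; nothing more can be done
the job is handed in; nothing more can be done
```

The tray is in place and the gate is shut, but I moved the copper coupling, which I was told to leave alone, and pushed it back. The job was handed in at about 28 s.

- **Tray:** I lifted the top tray alone and set it down beside the spot. I then gripped it again at its end, because the gripper would otherwise have hit the rod, and slid it into place. The last wrist-camera check put the middle of the tray at (0.643, 0.116) and the rod end at (0.643, 0.117), so they agree within the cameras' 2 mm accuracy. The other two trays are still nested in the rack.
- **Gate:** I pushed it until it stopped hard, with about 13 N at the wrist (the catch needs about 4 N at the gate's free edge). After I backed off, the top camera showed it parallel to the rack front to about 0.01 rad. I had used all 12 pictures by then, so this was measured in code and not viewed.
- **Coupling:** While backing away from the tray, a finger nudged the coupling about 5 mm towards -y. I pushed it back in small steps. It is upright, and the scene camera shows it within 0.2 pixel (about 0.5 mm) of where it started. The coarser top-camera match is 1 pixel (about 2.5 mm) off.
- **T-nut and washers:** Both cameras showed them unmoved. I checked this before pushing the coupling back, and the arm did not go near them after that.

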